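# Fit the support rod to the magnetic stirrer

## Task

Set up the support rod of the magnetic stirrer: take the round steel rod out of the blue block, lower it upright into the open clamp at the side of the stirrer until it stands on the stop inside, without letting it drop, and then swing the red-balled lever fully closed to lock it. Leave the other rods in the block and everything else where it stands.

Things in the scene. Friction and masses are not known exactly. Their poses are not given: they have to be found in the camera images.
- stirrer: White magnetic stirrer, fixed to the surface. Housing 220 x 150 mm, 60 mm high, with a round steel plate (128 mm across, top 66 mm high) and a sloping aluminium panel on its front. Origin: on the work surface under the middle of the housing; x points from its front panel to its back, y to its left side (where the clamp is), z up. At zero yaw the front panel faces the robot.
- clamp_mouth (a point): Centre of the open top of the rod clamp, 100 mm above the surface, at x = +50, y = +98 mm in the stirrer's frame. The clamp is an upright barrel (56 mm across; lever ring 66 mm) on a lug at the stirrer's left. Its funnel is 32 mm wide, narrowing to 19 mm within 15 mm; below is a bore 19 mm wide with two brass jaws, which close to 15 mm as the lever is shut, gripping and centring the rod.
- clamp_stop (a point): Centre of the flat depth stop at the bottom of the clamp's bore, straight below clamp_mouth and 60 mm deeper (40 mm above the work surface). The rod's lower end must stand on it.
- clamp_lever (a joint): Angle of the clamp's lever about the upright axis through clamp_mouth: 0 = fully open, 1.40 rad = fully closed, against its end stop. It closes clockwise seen from above. It starts between 0 and 0.3, needs about 2 to 4 N at the ball (a little more once the jaws meet the rod), and stays where it is left.
- lever_ball (a point): Centre of the red ball (28 mm across) at the lever's end, 105 mm from the axis through clamp_mouth, 92 mm above the surface; free space below and around it. The steel arm (10 mm thick) runs from it to the ring around the barrel. In the stirrer's frame the ball lies in the direction 140 degrees from +x (counter-clockwise from above) when open and at 60 degrees when closed.
- rod_block: Blue plastic block 210 x 70 x 60 mm high, fixed, with three upright holes 18 mm wide and 50 mm deep in a row at x = -70, 0 and +70 mm of its own frame, holding one rod each. Origin: centre of its underside; x along its length.
- round_rod: The rod to use: round stainless steel rod, 16 mm in diameter, 180 mm long, 0.2 to 0.37 kg, standing upright in one of the block's holes (lower end 10 mm above the work surface, top end 190 mm). Origin: centre of its lower end; z along the rod, up.
- hex_rod: Black hexagonal rod, 14 mm across flats, 160 mm long, upright in another hole of the block; leave it. Origin: centre of its lower end.
- green_rod: Round green plastic rod, 14 mm in diameter, 170 mm long, upright in another hole of the block; leave it. Origin: centre of its lower end.
- beaker: Empty glass beaker, 52 mm across, 70 mm high, on the stirrer's plate (its rim 136 mm above the work surface); leave it. Origin: centre of its underside.
- tip_box_a: Yellow pipette tip box, 122 x 84 x 71 mm; leave it. Origin: centre of its underside.
- tip_box_b: Pale blue pipette tip box, 122 x 84 x 71 mm; leave it. Origin: centre of its underside.
- bottle: Small white bottle, 44 mm across, 75 mm high; leave it. Origin: centre of its underside.
- well_plate: Clear well plate lying flat, 127 x 85 x 14 mm; leave it. Origin: centre of its underside.
There are look-alikes about, which are no part of the job. Leave any purple look-alike of the round_rod alone.

How it is judged (in metres and radians):
On the way, in this order (a step that is already met when the one before it is completed fails the run):
1. the round steel rod stands upright on the stop inside the clamp while the lever is still open (z of round_rod in the frame of clamp_stop below 0.004 m and horizontal distance between round_rod and clamp_stop below 0.006 m and angle between round_rod's own z axis and vertical below 0.12 rad and value of joint clamp_lever below 0.6 rad), for 0.2 s.
2. the lever is swung closed (value of joint clamp_lever above 1.27 rad), for 0.2 s.
At the end, for the whole second after the job is handed in: The round steel rod stands upright (within 3 degrees) and at rest in the clamp with its lower end on the stop (within 4 mm in height, 5 mm sideways), and the lever is closed (beyond 1.27 of 1.40 rad) (z of round_rod in the frame of clamp_stop below 0.004 m and horizontal distance between round_rod and clamp_stop below 0.005 m and angle between round_rod's own z axis and vertical below 0.05 rad and value of joint clamp_lever above 1.27 rad and linear speed of round_rod below 0.02 m/s); the robot touches nothing.
It fails at once if the rod is let drop into the clamp (it moves faster than 0.6 m/s in or over the mouth) (horizontal distance between round_rod and clamp_stop below 0.012 m and z of round_rod in the frame of clamp_stop below 0.062 m and linear speed of round_rod above 0.6 m/s).
It fails at once if another rod is taken out of or knocked about in the block (moves more than 25 mm) (distance of any of hex_rod, green_rod from where it was at the start of the episode above 0.025 m).
It fails at once if the beaker is shifted by more than 20 mm or tipped (distance of beaker from where it was at the start of the episode above 0.02 m or angle between beaker's own z axis and vertical above 0.4 rad).
It fails at once if a tip box, the bottle or the well plate is shifted by more than 30 mm (distance of any of tip_box_a, tip_box_b, bottle, well_plate from where it was at the start of the episode above 0.03 m).
It also fails if it takes over 58 s, if anything falls off the work surface, if the arm or the gripper's body presses on something with over 40 N, if the wrist force passes 120 N, or if a joint passes its speed limit or range.

## Robot

A 6-joint arm with a two-finger parallel gripper is mounted at the origin on the work surface. World frame = base frame: x ahead of the robot, y to its left, z up, the work surface at z = 0. Lengths are in m, angles in degrees, forces in N, time in s.
With the tool pointing down it reaches from about 0.4 to 0.825 m from the base axis. Payload 7 kg.
Tool frame: the origin (TCP) lies between the finger pads; the fingertips stand 22 mm ahead of it and the grasp point (between the pads) lies 3 mm ahead of it; z points along the fingers, y is the line along which they close (so a half turn about z gives the same grasp; the last joint's range is limited). The gripper opens to 88 mm and grips with 3 to 60 N. Pads are 19 mm wide; open, the fingers measure 130 mm over their backs; the gripper's body (78 mm by 193 mm) begins 47 mm behind the grasp point.
Start: joints at [92.08, 20.546, 0.682, 0, -70.136, -16.507], TCP at [0.168, 0.654, 0.214] pointing down, gripper open.
Joint ranges: [-176.03, 176.03], [-82.01, 121.73], [-58.28, 71.71], [-173.87, 95.51], [-174.79, -0.11], [-173.66, 173.66]. Speed limits (degrees/s): [136.94, 136.94, 172.46, 180, 180, 180].

## Interface

Orientations are given as [roll, pitch, yaw] about the fixed x, y, z axes, in that order (R = Rz(yaw) Ry(pitch) Rx(roll)).
In Python, from plant import ctrl gives the robot as it stands.
- The arm moves only by the tool apply_moves, never from a script. Its argument "targets" is a list of rows, each an object with "travel": the shift along the tool's x, y, z in mm, a list of three; "roll": the turn about the tool's z in degrees; "jaw": the finger opening in mm, from 0 to 87.6. In form: [{"travel": [tx, ty, tz], "roll": roll, "jaw": jaw}, ...]. A call has 1 to 10 rows; each row shifts and turns the commanded pose from where the row before left it, along the tool's axes as they then stand; what a row does not reach is not made up. A row lasts 1/10 s, in which the tool goes at most 50 mm and 8.59 degrees, less where a joint would pass 70% of its speed; a pose out of reach is approached as far as the arm can. A call with a gripper value outside its range is refused whole. The fingers move at their own pace and stop on an object; the grip force is fixed at half the most. Time passes only in rows, so rows that do not move let the fingers close. It gives the time, the measured TCP pose, the force, the opening and the grip force at its end, in the units of the state.
- ctrl.get_obs(): the state, without advancing time (a new reading comes with each control period).
- ctrl.snapshot(name): name is "scene" or "top" or "wrist"; returns the picture (400x640x3 uint8, red, green, blue); there is no depth.
- ctrl.calibration(name): a dict with "K" (3x3 intrinsics, pixels), "extrinsics" (4x4, takes a point from camera to world coordinates); the wrist camera has in their place "hand_eye" (4x4, takes a point from camera to tool coordinates, whose origin is the TCP and whose axes are the flange's). Camera axes: x right, y down, z forward; pixel columns grow to the right and rows downward; lengths in m; the calibration is good to about 2 mm. The wrist camera is an equidistant fisheye: a pixel r from the principal point sees the ray r / f radians off the axis. A picture is of the moment at which its call begins: read the wrist's pose just before it. calibration takes no time and is no camera call.
- ctrl.close_job(): hands the job in; it is judged then, once.
The state is a dict: "clock": time; "joint_pos": joint angles; "qvel": joint speeds; "tau": joint torques, N m; "tool_pos": TCP position; "orientation": TCP orientation; "force": force on the tool from outside, world axes, zero at the start; "moment": the same for the moment, N m; "opening": finger opening in m; "gripper_force": force on a finger pad.
Only numpy, scipy, OpenCV 4.12 (cv2) and the standard library are available. Lean on these libraries where they do the work, as an engineer would, in place of code of your own. Each camera call takes 0.05 s, during which the arm holds its last target. There are 200 camera calls.

## Working session

There is one attempt and no reset: what is moved stays moved. The work goes in short steps, Python scripts to look and compute and a tool call to move; the robot and the scene stay as the last step left them, time stands still between calls to the robot, and variables do not carry over. Pictures are saved under pics/ and viewed, at most 10 in all, crops included, and the job is handed in when it is done.

Besides the shell and the picture viewer there is one more tool, called after "Emit:" as name(argument=value, ...) on one line, values as JSON. apply_moves: Moves the arm, as the interface text tells. Its arguments: {"type":"object","properties":{"targets":{"type":"array","items":{"type":"object","properties":{"travel":{"type":"array","items":{"type":"number"}},"roll":{"type":"number"},"jaw":{"type":"number"}}}}},"required":["targets"]}

```bash
mkdir -p pics; cat > h.py <<'E'
import numpy as np, cv2
from plant import ctrl
def snap(n,f):
    im=ctrl.snapshot(n); cv2.imwrite('pics/'+f,im[:,:,::-1]); return im
E
python3 - <<'E'
from h import *
np.set_printoptions(precision=4,suppress=True)
print(ctrl.get_obs())
snap('scene','s.png');snap('top','t.png');
for n in('scene','top','wrist'):print(ctrl.calibration(n))
E
```

```text
{'clock': 0.0, 'joint_pos': array([ 92.0811,  20.5907,   0.6345,  -0.0208, -70.1339, -16.5079]), 'qvel': array([ 0.0003,  0.031 ,  0.0451, -0.0519, -0.0614,  0.05  ]), 'tau': array([  0.0009, -58.2716,  29.3053,   6.9968,   0.007 ,  -0.0002]), 'tool_pos': array([0.1681, 0.6532, 0.2129]), 'orientation': array([179.9081,  -0.0068, -14.4339]), 'force': array([-0.1164, -0.2001,  0.3301]), 'moment': array([0.0005, 0.0574, 0.0145]), 'gripper_force': 0.0, 'opening': 0.08809174821760654}
{'K': array([[390.8883,   0.    , 317.0206],
       [  0.    , 390.8883, 198.7604],
       [  0.    ,   0.    ,   1.    ]]), 'extrinsics': array([[ 0.8155,  0.4267, -0.3911,  0.8805],
       [ 0.5785, -0.5797,  0.5738, -0.6029],
       [ 0.0181, -0.6942, -0.7196,  0.687 ],
       [ 0.    ,  0.    ,  0.    ,  1.    ]])}
{'K': array([[496.8708,   0.    , 321.5303],
       [  0.    , 496.8708, 192.62  ],
       [  0.    ,   0.    ,   1.    ]]), 'extrinsics': array([[ 0.0178, -0.9989,  0.0429,  0.4674],
       [-0.9997, -0.017 ,  0.0195, -0.1384],
       [-0.0188, -0.0433, -0.9989,  1.428 ],
       [ 0.    ,  0.    ,  0.    ,  1.    ]])}
{'K': array([[309.7069,   0.    , 317.1483],
       [  0.    , 309.7069, 189.9395],
       [  0.    ,   0.    ,   1.    ]]), 'hand_eye': array([[-0.0001, -0.9659, -0.2591,  0.0699],
       [ 1.    , -0.    , -0.0005, -0.0008],
       [ 0.0004, -0.2591,  0.9659, -0.1707],
       [ 0.    ,  0.    ,  0.    ,  1.    ]])}
```

View pics/s.png

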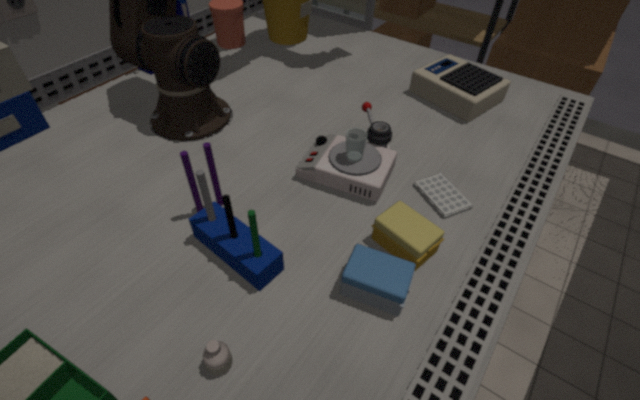

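View pics/t.png

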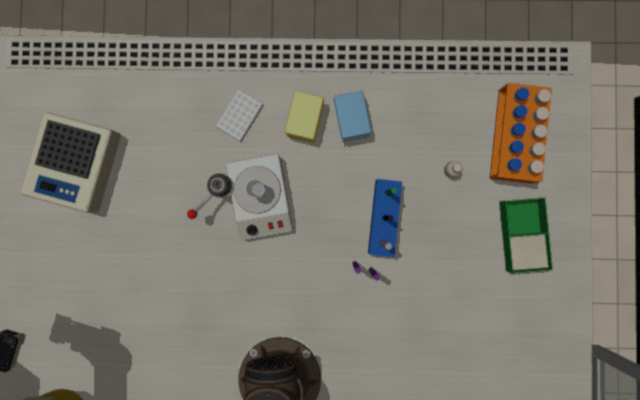

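The scene view shows the upright candidates: two purple rods standing outside the block at about (190,180) and (213,175), the grey rod in the block (207,195), the black hex rod (229,215) and the green rod (254,233). The grey one fits "round stainless steel rod in the blue block". In the top view the grey rod is at about (388,246), the clamp at (219,184) and the ball at (192,214). I'll confirm with an enlarged crop.

```bash
python3 - <<'E'
from h import *
s=cv2.imread('pics/s.png');t=cv2.imread('pics/t.png')
def c(im,x,y,w,h,k):return np.clip(cv2.resize(im[y:y+h,x:x+w],None,fx=k,fy=k,interpolation=cv2.INTER_CUBIC)*1.5,0,255).astype(np.uint8)
a=np.hstack([c(s,170,130,133,100,3),c(s,290,90,133,100,3)]); b=np.hstack([c(t,345,175,66,110,6)[:300*2][:,:396],c(t,170,145,66,110,6)])
cv2.imwrite('pics/c1.png',a[:, :798]);
cv2.imwrite('pics/c2.png',np.hstack([c(t,345,175,80,110,5),c(t,180,145,78,110,5)]))
cv2.imwrite('pics/c.png',np.vstack([np.hstack([c(s,175,135,100,150,4)[:, :400],c(s,300,95,100,150,4)])]))
cv2.imwrite('pics/c3.png',np.vstack([np.hstack([c(s,170,135,100,75,4),c(s,330,90,100,75,4)]),np.hstack([c(t,345,180,100,75,4)*1,c(t,175,160,100,75,4)])]))
E
```

```text
Traceback (most recent call last):
ValueError: all the input array dimensions except for the concatenation axis must match exactly, but along dimension 0, the array at index 0 has size 600 and the array at index 1 has size 660
```

```bash
python3 - <<'E'
from h import *
s=cv2.imread('pics/s.png');t=cv2.imread('pics/t.png')
def c(im,x,y):return cv2.convertScaleAbs(cv2.resize(im[y:y+75,x:x+100],(400,300),interpolation=cv2.INTER_CUBIC),alpha=1.6)
cv2.imwrite('pics/c3.png',np.vstack([np.hstack([c(s,170,155),c(s,330,90)]),np.hstack([c(t,345,195),c(t,175,160)])]))
E
```

```text
(no output)
```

View pics/c3.png

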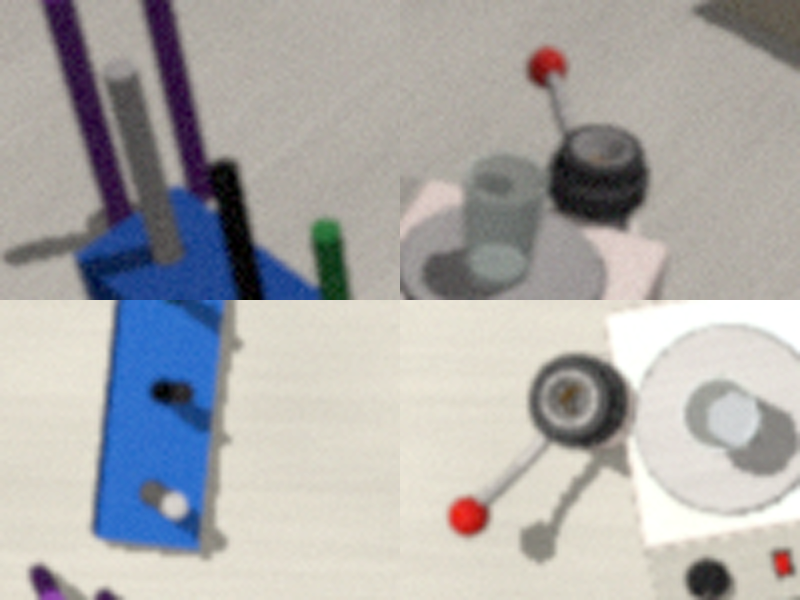

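The enlarged crop confirms it: the grey round rod (scene top end (200,172), top view (388,246)) is the steel one in the block. The purple rods stand on the table beside the block.

```bash
cat >> h.py <<'E'
def ray(n,u,v,T=None):
    c=ctrl.calibration(n)
    K=c['K'];x=(u-K[0,2])/K[0,0];y=(v-K[1,2])/K[1,1]
    if n=='wrist':
        r=np.hypot(x,y); d=np.array([x/r*np.sin(r),y/r*np.sin(r),np.cos(r)]); E=T@c['hand_eye']
    else: d=np.array([x,y,1]);E=c['extrinsics']
    d=E[:3,:3]@d; return E[:3,3],d/np.linalg.norm(d)
def tri(rs):
    A=0;b=0
    for o,d in rs:
        P=np.eye(3)-np.outer(d,d);A=A+P;b=b+P@o
    p=np.linalg.solve(A,b); return p,[np.linalg.norm((np.eye(3)-np.outer(d,d))@(p-o)) for o,d in rs]
def pose():
    from scipy.spatial.transform import Rotation as R
    o=ctrl.get_obs();T=np.eye(4);T[:3,:3]=R.from_euler('xyz',o['orientation'],degrees=True).as_matrix();T[:3,3]=o['tool_pos'];return T
def atz(r,z): o,d=r; return o+d*(z-o[2])/d[2]
np.set_printoptions(precision=4,suppress=True)
E
python3 - <<'E'
from h import *
for k,s,t,z in [('rodtop',(200.1,171.6),(388.1,245.9),.19),('rodlow',(211.6,219.1),(382.6,242.6),.06),('mouth',(380.6,126.1),(217.1,184.1),.1),('ball',(366.4,106.1),(191.6,213.6),.092)]:
    a=ray('scene',*s);b=ray('top',*t);print(k,*tri([a,b]),atz(a,z),atz(b,z))
for u,v in[(228,160),(281,156),(291,234),(240,240)]: print('stirrer',atz(ray('top',u,v),.06))
for u,v in[(376,180),(403,182),(395,257),(369,254)]: print('block',atz(ray('top',u,v),.06))
for u,v in[(360,270),(378,278),(353,263),(371,270)]: print('purple',atz(ray('top',u,v),.0))
E
```

```text
rodtop [ 0.3922 -0.2804  0.1908] [np.float64(0.0012542089408892605), np.float64(0.0012542089408892148)] [ 0.3924 -0.2791  0.19  ] [ 0.3913 -0.2815  0.19  ]
rodlow [ 0.392  -0.2816  0.0562] [np.float64(0.00020590492430515113), np.float64(0.0002059049243052698)] [ 0.3951 -0.2834  0.06  ] [ 0.392  -0.2814  0.06  ]
mouth [0.5433 0.1688 0.1018] [np.float64(0.001003910983625307), np.float64(0.0010039109836254296)] [0.543  0.1719 0.1   ] [0.5426 0.1687 0.1   ]
ball [0.4627 0.2372 0.0945] [np.float64(0.0007268545333234601), np.float64(0.0007268545333234327)] [0.4615 0.2413 0.092 ] [0.4621 0.2375 0.092 ]
stirrer [0.6123 0.1494 0.06  ]
stirrer [0.6257 0.0024 0.06  ]
stirrer [ 0.4109 -0.0298  0.06  ]
stirrer [0.3918 0.1105 0.06  ]
block [ 0.5635 -0.2611  0.06  ]
block [ 0.5592 -0.3353  0.06  ]
block [ 0.3534 -0.3157  0.06  ]
block [ 0.3602 -0.2446  0.06  ]
purple [ 0.3096 -0.2243  0.    ]
purple [ 0.2879 -0.2758  0.    ]
purple [ 0.3291 -0.204   0.    ]
purple [ 0.3102 -0.2556  0.    ]
```

```bash
python3 - <<'E'
from h import *
for k,s,t in [('p1',(184,153),(374.5,273.5)),('p1b',(184,153),(378,276)),('p2',(208,145),(358,268))]:
    print(k,*tri([ray('scene',*s),ray('top',*t)]))
E
```

```text
p1 [ 0.3197 -0.2521  0.1818] [np.float64(0.003249915019424486), np.float64(0.0032499150194243657)]
p1b [ 0.3172 -0.2565  0.1831] [np.float64(0.0019951964999328007), np.float64(0.00199519649993292)]
p2 [ 0.335  -0.2076  0.1809] [np.float64(0.0009041814909279927), np.float64(0.0009041814909279891)]
```

Emit:
apply_moves(targets=[{"travel":[40,20,-20],"roll":0,"jaw":50},{"travel":[40,30,-20],"roll":0,"jaw":50},{"travel":[30,30,-20],"roll":0,"jaw":50},{"travel":[30,35,-20],"roll":0,"jaw":50},{"travel":[25,40,-10],"roll":0,"jaw":50},{"travel":[20,40,-5],"roll":0,"jaw":50},{"travel":[10,45,0],"roll":0,"jaw":50},{"travel":[0,45,0],"roll":0,"jaw":50},{"travel":[0,45,0],"roll":0,"jaw":50},{"travel":[0,30,0],"roll":0,"jaw":50}])

```text
clock: 1.1
tool_pos: [0.2643, 0.2566, 0.3071]
orientation: [-180.0, 0.0, -14.5]
force: [-0.0, -0.0, 0.6]
opening: 0.0501
gripper_force: 0.0
```

Emit:
apply_moves(targets=[{"travel":[40,5,0],"roll":0,"jaw":50},{"travel":[45,5,0],"roll":0,"jaw":50},{"travel":[45,5,0],"roll":0,"jaw":50},{"travel":[45,5,0],"roll":0,"jaw":50},{"travel":[35,5,0],"roll":0,"jaw":50},{"travel":[21,5,0],"roll":0,"jaw":50},{"travel":[0,0,0],"roll":0,"jaw":50},{"travel":[0,0,0],"roll":0,"jaw":50}])

```text
clock: 1.9
tool_pos: [0.4812, 0.1724, 0.3066]
orientation: [179.9, 0.1, -14.5]
force: [0.2, -0.8, -0.3]
opening: 0.0499
gripper_force: 0.0
```

```bash
python3 - <<'E'
from h import *
T=pose();np.save('T1.npy',T);im=snap('wrist','w1.png');print(T,ctrl.get_obs()['joint_pos'])
E
```

```text
[[ 0.9681 -0.2506 -0.0013  0.4812]
 [-0.2506 -0.9681 -0.0008  0.1724]
 [-0.0011  0.0011 -1.      0.3066]
 [ 0.      0.      0.      1.    ]] [ 41.7916   2.0688 -10.6719  -0.0151 -77.3023  33.7528]
```

View pics/w1.png

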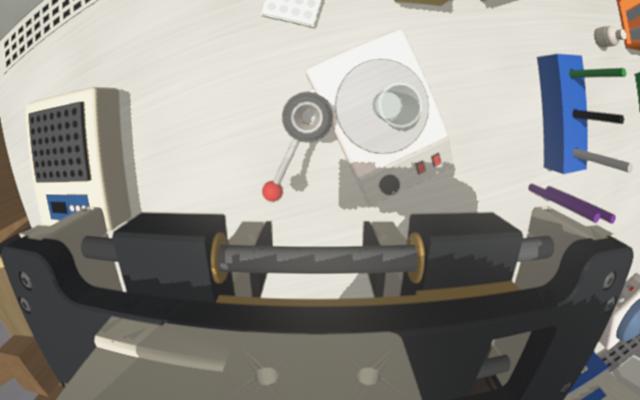

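The wrist view shows the clamp mouth at about (306,117), the ball at (272,191) and the steel rod in the block towards (600,155).

```bash
python3 - <<'E'
from h import *
T=np.load('T1.npy')
for k,w,s,t,z in [('mouth',(306,117),(380.6,126.1),(217.1,184.1),.1),('ball',(272.5,191),(366.4,106.1),(191.6,213.6),.092)]:
    r=ray('wrist',*w,T);print(k,atz(r,z),*tri([r,ray('scene',*s),ray('top',*t)]))
im=cv2.imread('pics/w1.png')[90:150,275:340]
cv2.imwrite('pics/w1c.png',cv2.resize(im,None,fx=9,fy=9,interpolation=cv2.INTER_CUBIC))
E
```

```text
mouth [0.5425 0.1711 0.1   ] [0.5429 0.1701 0.1006] [np.float64(0.0010299252855063782), np.float64(0.0009400499322518776), np.float64(0.001590113556521451)]
ball [0.4619 0.238  0.092 ] [0.4626 0.2373 0.0945] [np.float64(0.0001866279792913133), np.float64(0.0007610704220172191), np.float64(0.000708717659896377)]
```

View pics/w1c.png

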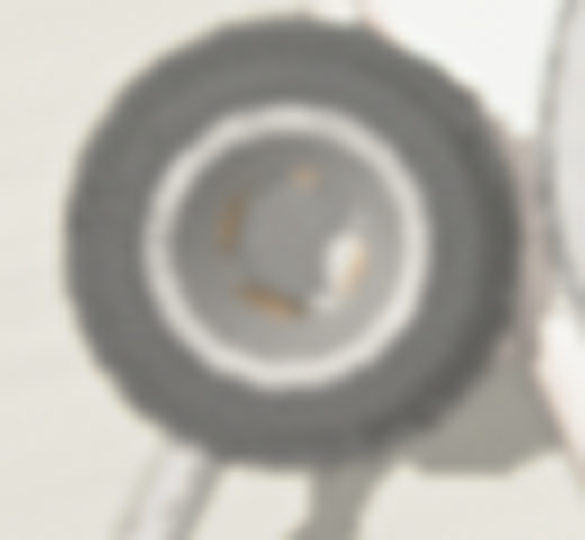

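Emit:
apply_moves(targets=[{"travel":[0,40,0],"roll":0,"jaw":50},{"travel":[0,45,0],"roll":0,"jaw":50},{"travel":[0,45,0],"roll":0,"jaw":50},{"travel":[0,45,0],"roll":0,"jaw":50},{"travel":[0,45,0],"roll":0,"jaw":50},{"travel":[0,45,0],"roll":0,"jaw":50},{"travel":[0,45,0],"roll":0,"jaw":50},{"travel":[0,30,0],"roll":0,"jaw":50},{"travel":[0,20,0],"roll":0,"jaw":50},{"travel":[0,0,0],"roll":0,"jaw":50}])

```text
clock: 2.95
tool_pos: [0.3905, -0.1767, 0.3077]
orientation: [-180.0, -0.0, -14.5]
force: [0.0, 0.7, -0.8]
opening: 0.0501
gripper_force: 0.0
```

Emit:
apply_moves(targets=[{"travel":[-3,25,0],"roll":0,"jaw":50},{"travel":[-3,30,0],"roll":0,"jaw":50},{"travel":[-3,30,0],"roll":0,"jaw":50},{"travel":[-3,16,0],"roll":0,"jaw":50},{"travel":[0,0,0],"roll":0,"jaw":50},{"travel":[0,0,0],"roll":0,"jaw":50}])

```text
clock: 3.55
tool_pos: [0.3549, -0.2698, 0.3075]
orientation: [-180.0, -0.0, -14.4]
force: [-0.1, 0.0, 0.2]
opening: 0.0502
gripper_force: 0.0
```

```bash
python3 - <<'E'
from h import *
T=pose();np.save('T2.npy',T);im=snap('wrist','w2.png');print(T,ctrl.get_obs()['joint_pos'])
cv2.imwrite('pics/w2c.png',cv2.resize(cv2.imread('pics/w2.png')[40:260,180:460],None,fx=2.7,fy=2.7,interpolation=cv2.INTER_CUBIC))
E
```

```text
[[ 0.9685 -0.2489  0.0006  0.3549]
 [-0.2489 -0.9685  0.0002 -0.2698]
 [ 0.0006 -0.0003 -1.      0.3075]
 [ 0.      0.      0.      1.    ]] [-11.753   -4.8021 -17.2595  -0.0137 -77.5094  87.3796]
```

View pics/w2c.png

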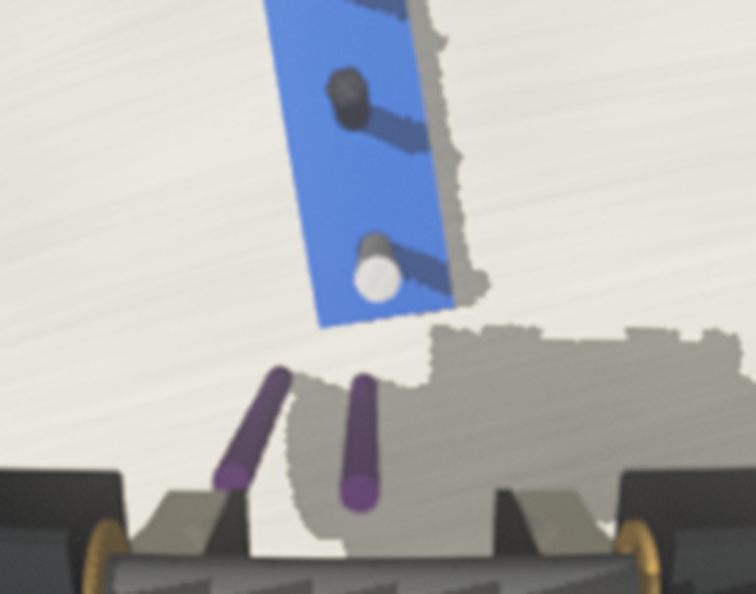

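The steel rod's top is at crop (378,278), i.e. wrist pixel (319.7,142.6). The purple rods lie toward the fingers, with tops at crop (232,476) and (360,494).

```bash
python3 - <<'E'
from h import *
T=np.load('T2.npy')
f=lambda a,b:ray('wrist',179.5+(a+.5)/2.7,39.5+(b+.5)/2.7,T)
r=f(378,278);print(atz(r,.19),*tri([r,ray('scene',200.1,171.6),ray('top',388.1,245.9)]))
print(atz(f(375,250),.06))
for a in((232,476),(360,494)):print('purple',atz(f(*a),.182))
p=tri([r,ray('scene',200.1,171.6),ray('top',388.1,245.9)])[0]
print('tool delta',T[:3,:3].T@(p-T[:3,3]))
E
```

```text
[ 0.3917 -0.2807  0.19  ] [ 0.392  -0.2805  0.1907] [np.float64(0.000358111277629221), np.float64(0.0014319488735117754), np.float64(0.0010783820465118785)]
[ 0.3917 -0.2802  0.06  ]
purple [ 0.3323 -0.2085  0.182 ]
purple [ 0.3135 -0.2538  0.182 ]
tool delta [0.0385 0.0011 0.1168]
```

Emit:
apply_moves(targets=[{"travel":[20,1,0],"roll":0,"jaw":50},{"travel":[18.5,0,0],"roll":0,"jaw":50},{"travel":[0,0,25],"roll":0,"jaw":50},{"travel":[0,0,30],"roll":0,"jaw":50},{"travel":[0,0,30],"roll":0,"jaw":50},{"travel":[0,0,30],"roll":0,"jaw":50},{"travel":[0,0,20],"roll":0,"jaw":50},{"travel":[0,0,7],"roll":0,"jaw":50},{"travel":[0,0,0],"roll":0,"jaw":50}])

```text
clock: 4.5
tool_pos: [0.3919, -0.2804, 0.165]
orientation: [180.0, 0.1, -14.3]
force: [0.6, 0.0, 0.3]
opening: 0.0501
gripper_force: 0.0
```

Emit:
apply_moves(targets=[{"travel":[0,0,0],"roll":0,"jaw":30},{"travel":[0,0,0],"roll":0,"jaw":22},{"travel":[0,0,0],"roll":0,"jaw":18},{"travel":[0,0,0],"roll":0,"jaw":10},{"travel":[0,0,0],"roll":0,"jaw":5},{"travel":[0,0,0],"roll":0,"jaw":5},{"travel":[0,0,0],"roll":0,"jaw":5}])

```text
clock: 5.2
tool_pos: [0.392, -0.2814, 0.1656]
orientation: [180.0, -0.0, -14.4]
force: [0.5, -0.6, 1.8]
opening: 0.0147
gripper_force: 30.0
```

Emit:
apply_moves(targets=[{"travel":[0,0,-8],"roll":0,"jaw":5},{"travel":[0,0,-15],"roll":0,"jaw":5},{"travel":[0,0,-18],"roll":0,"jaw":5},{"travel":[0,0,-20],"roll":0,"jaw":5},{"travel":[0,0,-20],"roll":0,"jaw":5},{"travel":[0,0,-20],"roll":0,"jaw":5},{"travel":[0,0,-20],"roll":0,"jaw":5},{"travel":[0,0,-20],"roll":0,"jaw":5},{"travel":[0,0,-14],"roll":0,"jaw":5},{"travel":[0,0,-5],"roll":0,"jaw":5}])

```text
clock: 6.2
tool_pos: [0.392, -0.2812, 0.3268]
orientation: [-180.0, -0.1, -14.4]
force: [0.2, -0.3, -3.5]
opening: 0.0146
gripper_force: 30.0
```

```bash
python3 - <<'E'
from h import *
T=pose();np.save('T3.npy',T);snap('scene','s3.png');snap('top','t3.png')
m=np.array([.5428,.1703,.33]);print(T[:3,3],'delta tool to mouth',T[:3,:3].T@(m-T[:3,3]),ctrl.get_obs()['force'])
def c(n):return cv2.convertScaleAbs(cv2.imread('pics/'+n),alpha=1.5)
a=cv2.resize(c('s3.png')[80:230,150:283],None,fx=4,fy=4,interpolation=cv2.INTER_CUBIC)[:, :400]
cv2.imwrite('pics/s3c.png',cv2.resize(c('s3.png')[95:245,160:310],None,fx=4,fy=4,interpolation=cv2.INTER_CUBIC))
E
```

```text
[ 0.392  -0.2812  0.3268] delta tool to mouth [ 0.0336 -0.4749 -0.0032] [-0.5797  0.2873 -2.3803]
```

View pics/s3c.png

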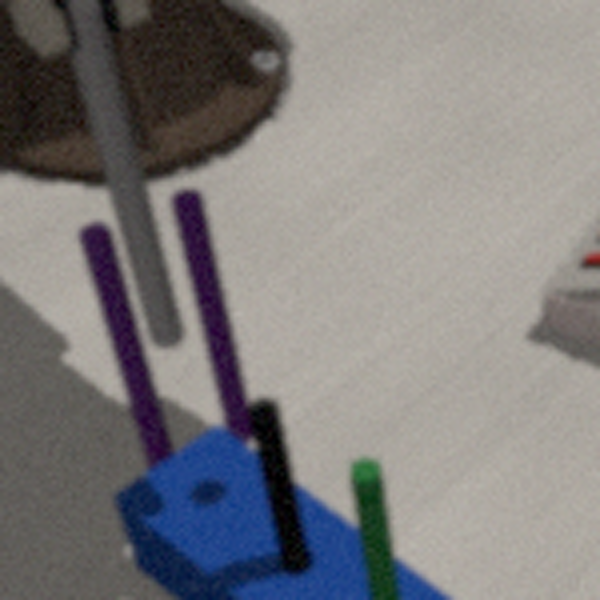

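The rod hangs upright in the gripper, its lower end at crop (167,338), and the other rods are in place.

Emit:
apply_moves(targets=[{"travel":[0,-10,0],"roll":0,"jaw":5},{"travel":[2,-20,0],"roll":0,"jaw":5},{"travel":[3,-30,0],"roll":0,"jaw":5},{"travel":[3,-35,0],"roll":0,"jaw":5},{"travel":[3,-40,0],"roll":0,"jaw":5},{"travel":[3,-40,0],"roll":0,"jaw":5},{"travel":[3,-40,0],"roll":0,"jaw":5},{"travel":[3,-40,0],"roll":0,"jaw":5},{"travel":[3,-40,0],"roll":0,"jaw":5},{"travel":[3,-40,0],"roll":0,"jaw":5}])

```text
clock: 7.3
tool_pos: [0.4999, 0.0389, 0.3244]
orientation: [180.0, 0.1, -14.4]
force: [0.4, -1.2, -2.7]
opening: 0.0147
gripper_force: 30.0
```

Emit:
apply_moves(targets=[{"travel":[3,-40,0],"roll":0,"jaw":5},{"travel":[2,-35,0],"roll":0,"jaw":5},{"travel":[2,-30,0],"roll":0,"jaw":5},{"travel":[0.6,-20,0],"roll":0,"jaw":5},{"travel":[0,-10,0],"roll":0,"jaw":5},{"travel":[0,-5,0],"roll":0,"jaw":5},{"travel":[0,0,0],"roll":0,"jaw":5},{"travel":[0,0,0],"roll":0,"jaw":5},{"travel":[0,0,0],"roll":0,"jaw":5}])

```text
clock: 8.2
tool_pos: [0.5425, 0.1696, 0.3257]
orientation: [-180.0, -0.0, -14.5]
force: [0.0, -0.6, -1.7]
opening: 0.0146
gripper_force: 30.0
```

```bash
python3 - <<'E'
from h import *
T=pose();snap('scene','s4.png');snap('wrist','w4.png')
m=np.array([.5428,.1703,.33]);print(T[:3,3],'delta tool to mouth',T[:3,:3].T@(m-T[:3,3]),ctrl.get_obs()['force'])
def c(n,x,y,w,h,k):return cv2.resize(cv2.convertScaleAbs(cv2.imread('pics/'+n)[y:y+h,x:x+w],alpha=1.4),None,fx=k,fy=k,interpolation=cv2.INTER_CUBIC)
cv2.imwrite('pics/s4c.png',np.hstack([c('s4.png',330,40,100,120,4),c('w4.png',270,80,100,120,4)]))
E
```

```text
[0.5425 0.1696 0.3257] delta tool to mouth [ 0.0001 -0.0008 -0.0043] [ 0.3981  0.6176 -2.7355]
```

View pics/s4c.png

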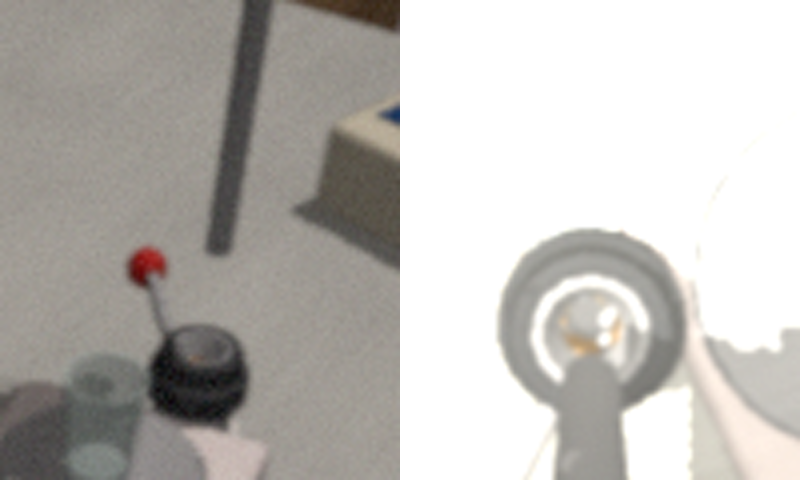

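Scene: the rod hangs over the clamp, lower end at crop (219,250). Wrist: the rod's end is at about crop (587,383) with its far edge at 357, and the mouth centre at (589,328).

```bash
python3 - <<'E'
from h import *
T=pose();f=lambda a,b:ray('wrist',269.5+(a-400+.5)/4,79.5+(b+.5)/4,T)
print('mouth',atz(f(589,328),.1),'end c',atz(f(587,383),.17),'edge',atz(f(587,357),.17))
g=lambda a,b:ray('scene',329.5+(a+.5)/4,39.5+(b+.5)/4)
print(atz(g(219,249),.17),tri([f(587,383),g(219,249)]))
E
```

```text
mouth [0.5446 0.1707 0.1   ] end c [0.5418 0.1719 0.17  ] edge [0.5487 0.1701 0.17  ]
[0.5421 0.1731 0.17  ] (array([0.5423, 0.1719, 0.1708]), [np.float64(0.0003092643825218093), np.float64(0.00030926438252191466)])
```

Emit:
apply_moves(targets=[{"travel":[1,0,10],"roll":0,"jaw":5},{"travel":[0,0,15],"roll":0,"jaw":5},{"travel":[0,0,15],"roll":0,"jaw":5},{"travel":[0,0,15],"roll":0,"jaw":5},{"travel":[0,0,10],"roll":0,"jaw":5},{"travel":[0,0,6],"roll":0,"jaw":5},{"travel":[0,0,5],"roll":0,"jaw":5},{"travel":[0,0,5],"roll":0,"jaw":5},{"travel":[0,0,4],"roll":0,"jaw":5},{"travel":[0,0,0],"roll":0,"jaw":5}])

```text
clock: 9.3
tool_pos: [0.5435, 0.1702, 0.2399]
orientation: [180.0, 0.0, -14.4]
force: [0.2, -1.1, -2.6]
opening: 0.0146
gripper_force: 30.0
```

Emit:
apply_moves(targets=[{"travel":[0,0,3],"roll":0,"jaw":5},{"travel":[0,0,3],"roll":0,"jaw":5},{"travel":[0,0,3],"roll":0,"jaw":5},{"travel":[0,0,3],"roll":0,"jaw":5},{"travel":[0,0,0],"roll":0,"jaw":5}])

```text
clock: 9.8
tool_pos: [0.5434, 0.1701, 0.2278]
orientation: [180.0, 0.0, -14.4]
force: [0.3, -0.9, -2.9]
opening: 0.0149
gripper_force: 30.0
```

Emit:
apply_moves(targets=[{"travel":[0,0,4],"roll":0,"jaw":5},{"travel":[0,0,4],"roll":0,"jaw":5},{"travel":[0,0,4],"roll":0,"jaw":5},{"travel":[0,0,4],"roll":0,"jaw":5},{"travel":[0,0,4],"roll":0,"jaw":5},{"travel":[0,0,4],"roll":0,"jaw":5},{"travel":[0,0,2],"roll":0,"jaw":5},{"travel":[0,0,0],"roll":0,"jaw":5}])

```text
clock: 10.6
tool_pos: [0.5435, 0.1701, 0.202]
orientation: [180.0, 0.0, -14.4]
force: [0.2, -0.5, -3.2]
opening: 0.0146
gripper_force: 30.0
```

Emit:
apply_moves(targets=[{"travel":[0,0,2],"roll":0,"jaw":5},{"travel":[0,0,2],"roll":0,"jaw":5},{"travel":[0,0,1],"roll":0,"jaw":5},{"travel":[0,0,1],"roll":0,"jaw":5},{"travel":[0,0,0.5],"roll":0,"jaw":5},{"travel":[0,0,0],"roll":0,"jaw":5}])

```text
clock: 11.2
tool_pos: [0.5437, 0.1702, 0.1958]
orientation: [180.0, -0.0, -14.4]
force: [0.5, -0.9, -1.4]
opening: 0.0148
gripper_force: 30.0
```

Emit:
apply_moves(targets=[{"travel":[0,0,0.5],"roll":0,"jaw":5},{"travel":[0,0,0.5],"roll":0,"jaw":5},{"travel":[0,0,0],"roll":0,"jaw":5}])

```text
clock: 11.5
tool_pos: [0.5443, 0.1704, 0.1957]
orientation: [-180.0, -0.1, -14.4]
force: [-0.7, 0.1, 3.6]
opening: 0.0147
gripper_force: 30.0
```

The rod stands on the stop: the vertical force went from −3 to +3.6 N at the expected height. Releasing gently.

Emit:
apply_moves(targets=[{"travel":[0,0,0],"roll":0,"jaw":14},{"travel":[0,0,0],"roll":0,"jaw":17},{"travel":[0,0,0],"roll":0,"jaw":20},{"travel":[0,0,0],"roll":0,"jaw":26},{"travel":[0,0,0],"roll":0,"jaw":40},{"travel":[0,0,0],"roll":0,"jaw":44},{"travel":[0,0,0],"roll":0,"jaw":44}])

```text
clock: 12.2
tool_pos: [0.5436, 0.1702, 0.1947]
orientation: [180.0, 0.0, -14.4]
force: [0.7, 1.0, -1.0]
opening: 0.0421
gripper_force: 0.0
```

```bash
python3 - <<'E'
from h import *
T=pose();snap('scene','s5.png');snap('wrist','w5.png');print(T[:3,3],ctrl.get_obs()['force'])
def c(n,x,y,w,h,k):return cv2.resize(cv2.convertScaleAbs(cv2.imread('pics/'+n)[y:y+h,x:x+w],alpha=1.4),None,fx=k,fy=k,interpolation=cv2.INTER_CUBIC)
cv2.imwrite('pics/s5c.png',np.hstack([c('s5.png',330,40,100,120,4),c('w5.png',250,100,100,120,4)]))
E
```

```text
[0.5436 0.1702 0.1947] [ 0.0095  0.3871 -0.3537]
```

View pics/s5c.png

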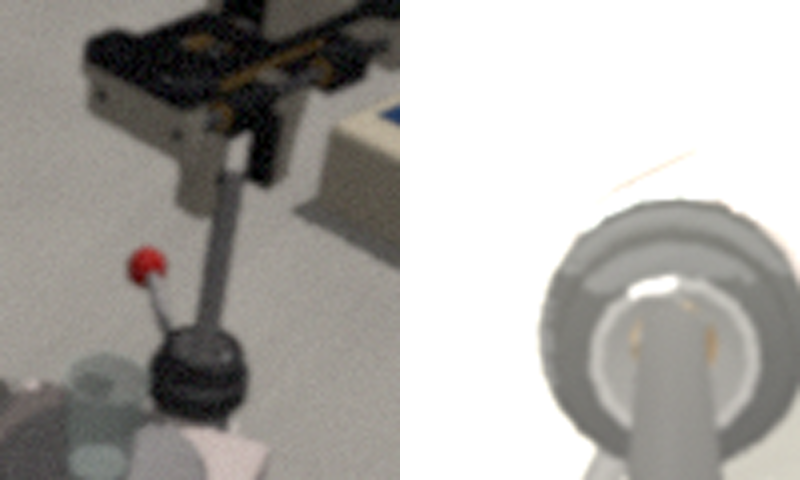

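The rod stands upright in the clamp by itself (crop (225,180) down to (207,330)), with the fingers clear. I'll go up, then over to the ball.

Emit:
apply_moves(targets=[{"travel":[0,0,-8],"roll":0,"jaw":44},{"travel":[0,0,-15],"roll":0,"jaw":44},{"travel":[0,0,-25],"roll":0,"jaw":44},{"travel":[0,0,-25],"roll":0,"jaw":44},{"travel":[0,0,-17],"roll":0,"jaw":44},{"travel":[-20,-10,0],"roll":0,"jaw":44},{"travel":[-40,-20,0],"roll":0,"jaw":44},{"travel":[-35.5,-15,0],"roll":8.5,"jaw":44},{"travel":[0,0,0],"roll":8.5,"jaw":44},{"travel":[0,0,0],"roll":8.5,"jaw":44}])

```text
clock: 13.3
tool_pos: [0.4625, 0.2379, 0.286]
orientation: [-179.9, -0.0, -39.9]
force: [0.4, 0.6, 1.2]
opening: 0.0441
gripper_force: 0.0
```

```bash
python3 - <<'E'
from h import *
T=pose();snap('scene','s6.png')
m=np.array([.4623,.2375,.1]);print(T[:3,3],'delta',T[:3,:3].T@(m-T[:3,3]),ctrl.get_obs()['force'],ctrl.get_obs()['orientation'])
E
```

```text
[0.4625 0.2379 0.286 ] delta [0.0001 0.0007 0.186 ] [-0.2083 -0.4022 -0.5054] [-179.9318   -0.0076  -40.4831]
```

Emit:
apply_moves(targets=[{"travel":[0,0,25],"roll":0,"jaw":44},{"travel":[0,0,35],"roll":0,"jaw":44},{"travel":[0,0,35],"roll":0,"jaw":44},{"travel":[0,0,30],"roll":0,"jaw":44},{"travel":[0,0,25],"roll":0,"jaw":44},{"travel":[0,0,20],"roll":0,"jaw":44},{"travel":[0,0,14],"roll":0,"jaw":44},{"travel":[0,0,2],"roll":0,"jaw":44},{"travel":[0,0,0],"roll":0,"jaw":44}])

```text
clock: 14.25
tool_pos: [0.4635, 0.237, 0.0991]
orientation: [180.0, -0.0, -39.6]
force: [-0.1, -0.4, 0.7]
opening: 0.0438
gripper_force: 0.0
```

Emit:
apply_moves(targets=[{"travel":[0.3,-5.5,0],"roll":3,"jaw":44},{"travel":[0.6,-11,0],"roll":6,"jaw":44},{"travel":[0.6,-11,0],"roll":6,"jaw":44},{"travel":[0.6,-11,0],"roll":6,"jaw":44},{"travel":[0.6,-11,0],"roll":6,"jaw":44},{"travel":[0.6,-11,0],"roll":6,"jaw":44},{"travel":[0,0,0],"roll":0,"jaw":44}])

```text
clock: 14.95
tool_pos: [0.5147, 0.271, 0.1001]
orientation: [-179.9, 0.0, -72.7]
force: [-1.4, 0.7, 0.5]
opening: 0.0438
gripper_force: 0.0
```

```bash
python3 - <<'E'
from h import *
T=pose();v=T[:3,3]-[.543,.1703,0];print(T[:3,3],np.hypot(*v[:2]),np.degrees(np.arctan2(v[1],v[0])),ctrl.get_obs()['orientation'],ctrl.get_obs()['force'])
E
```

```text
[0.5147 0.271  0.1001] 0.10457910490931331 105.72362710345763 [-179.8758    0.0399  -72.7328] [-1.4295  0.7008  0.5269]
```

Emit:
apply_moves(targets=[{"travel":[0.6,-11,0],"roll":6,"jaw":44},{"travel":[0.6,-11,0],"roll":6,"jaw":44},{"travel":[0.6,-11,0],"roll":6,"jaw":44},{"travel":[0.6,-11,0],"roll":6,"jaw":44},{"travel":[0.6,-11,0],"roll":6,"jaw":44},{"travel":[0.3,-5.5,0],"roll":3,"jaw":44},{"travel":[0,0,0],"roll":0,"jaw":44}])

```text
clock: 15.65
tool_pos: [0.5733, 0.2704, 0.0996]
orientation: [-180.0, 0.0, -105.6]
force: [0.2, 0.2, -0.3]
opening: 0.0438
gripper_force: 0.0
```

```bash
python3 - <<'E'
from h import *
T=pose();v=T[:3,3]-[.543,.1703,0];print(T[:3,3],np.hypot(*v[:2]),np.degrees(np.arctan2(v[1],v[0])),ctrl.get_obs()['orientation'],ctrl.get_obs()['force'])
E
```

```text
[0.5733 0.2704 0.0996] 0.10461707534274875 73.1861905010873 [-179.9676    0.0402 -105.575 ] [ 0.1992  0.1926 -0.2963]
```

Emit:
apply_moves(targets=[{"travel":[0.2,-4,0],"roll":2,"jaw":44},{"travel":[0.2,-4,0],"roll":2,"jaw":44},{"travel":[0.1,-2,0],"roll":1,"jaw":44},{"travel":[0,0,0],"roll":0,"jaw":44}])

```text
clock: 16.05
tool_pos: [0.5824, 0.2671, 0.0989]
orientation: [-180.0, 0.0, -110.7]
force: [-0.0, -0.3, -0.5]
opening: 0.0444
gripper_force: 0.0
```

```bash
cat > ball.py <<'E'
from h import *
for n in('scene','top'):
    im=snap(n,'b.png').astype(int);m=(im[:,:,0]>80)&(im[:,:,0]>2.2*im[:,:,1])&(im[:,:,0]>2.2*im[:,:,2])
    nn,l,st,c=cv2.connectedComponentsWithStats(m.astype(np.uint8))
    for i in range(1,nn):
        if st[i,4]>8:
            p=atz(ray(n,*c[i]),.092);v=p-[.543,.1703,0];a=np.degrees(np.arctan2(v[1],v[0]))
            if np.hypot(*v[:2])<.2:print(n,c[i],st[i,4],p,np.hypot(*v[:2]),'ang',a)
print(ctrl.get_obs()['force'])
E
python3 ball.py
```

```text
top [191.5    213.5769] 52 [0.4622 0.2378 0.092 ] 0.10529344283692803 ang 140.13933126703603
top [270.2667 225.3333] 15 [0.4344 0.024  0.092 ] 0.18222664425322438 ang -126.58747938375677
[0.2281 0.796  0.2795]
```

```bash
python3 - <<'E'
from h import *
b=snap('top','t7.png')[:,:,::-1].astype(int);t=cv2.imread('pics/t.png').astype(int);t3=cv2.imread('pics/t3.png').astype(int)
for n,a,c in(('t-now',t,b),('t-t3',t,t3)):
    d=np.abs(a-c).max(2)>40;ys,xs=np.nonzero(d);print(n,d.sum(),xs.min() if len(xs) else 0,xs.max() if len(xs) else 0,ys.min() if len(ys) else 0,ys.max() if len(ys) else 0)
snap('scene','s7.png');snap('wrist','w7.png')
def c(n,x,y,w,h,k,al=1.):return cv2.resize(cv2.convertScaleAbs(cv2.imread('pics/'+n)[y:y+h,x:x+w],alpha=al),(w*k,h*k),interpolation=cv2.INTER_CUBIC)
cv2.imwrite('pics/m7.png',np.vstack([np.hstack([c('s7.png',310,40,133,100,3,1.4),c('t7.png',150,140,133,100,3,1.4)]),cv2.resize(c('w7.png',120,0,400,240,1),(500,300)).copy()[:, :].__class__(shape=(0,798,3),dtype=np.uint8) if 0 else np.hstack([cv2.resize(cv2.imread('pics/w7.png')[0:240],(640,240)),np.zeros((240,158,3),np.uint8)])]))
E
```

```text
t-now 30606 0 401 120 399
t-t3 27381 0 476 197 399
```

View pics/m7.png

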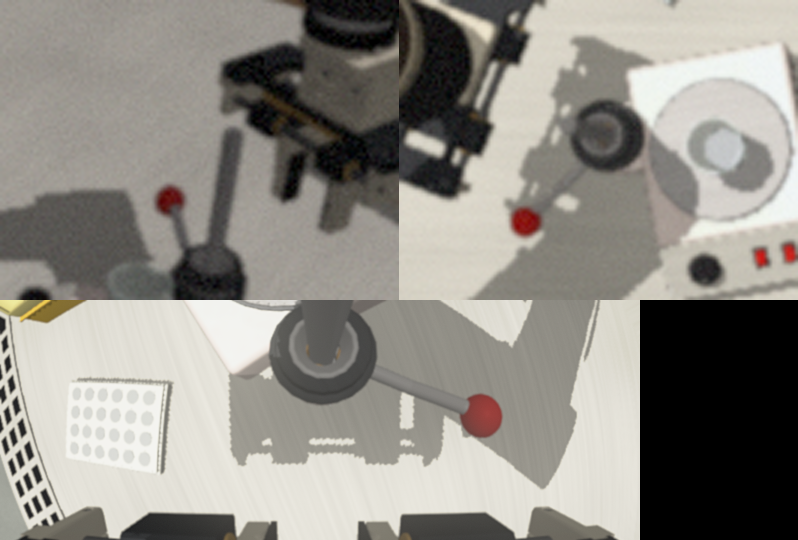

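The picture shows the rod standing in the clamp, but the lever is still at its start: ball in the top crop at (526,221), angle 140°. The fingers passed it without moving it. I'll check where the fingertips really are.

```bash
python3 - <<'E'
from h import *
T=pose();print(T)
c=ctrl.calibration('scene');W=np.linalg.inv(c['extrinsics'])
for s in(-27,27):
  for z in(-100,-60,-20,22):
    p=T@np.array([0,s/1e3,z/1e3,1]);q=c['K']@(W@p)[:3];q=q[:2]/q[2];print(s,z,p[:3],q,'crop',(q-[310,40])*3)
o=ctrl.get_obs();print(o)
E
```

```text
[[-0.3529 -0.9357 -0.0001  0.5821]
 [-0.9357  0.3529 -0.      0.2672]
 [ 0.      0.0001 -1.      0.0988]
 [ 0.      0.      0.      1.    ]]
-27 -100 [0.6074 0.2577 0.1988] [426.3926  85.1949] crop [349.1779 135.5846]
-27 -60 [0.6074 0.2577 0.1588] [422.8924  99.5946] crop [338.6771 178.7839]
-27 -20 [0.6074 0.2577 0.1188] [419.5917 113.1732] crop [328.7751 219.5196]
-27 22 [0.6074 0.2577 0.0768] [416.3227 126.6216] crop [318.9681 259.8647]
27 -100 [0.5568 0.2768 0.1988] [410.9723  75.77  ] crop [302.9168 107.3099]
27 -60 [0.5568 0.2768 0.1588] [408.0171  90.001 ] crop [294.0512 150.003 ]
27 -20 [0.5568 0.2768 0.1188] [405.2254 103.4444] crop [285.6763 190.3332]
27 22 [0.5568 0.2768 0.0768] [402.4558 116.7819] crop [277.3674 230.3456]
{'clock': 16.3, 'joint_pos': array([ 42.0812,  22.5454, -12.2946,  -0.004 , -55.1639, -62.7452]), 'qvel': array([-0.0022,  0.007 ,  0.0372,  0.0538,  0.0392, -0.1046]), 'tau': array([ -0.0381, -57.096 ,  25.531 ,   6.0964,  -0.0545,   0.0063]), 'tool_pos': array([0.5821, 0.2672, 0.0988]), 'orientation': array([ 179.9953,   -0.0019, -110.6662]), 'force': array([-0.2894, -0.0322, -0.0717]), 'moment': array([ 0.0923, -0.0567,  0.0219]), 'gripper_force': 0.0, 'opening': 0.04414108227395554}
```

```bash
python3 - <<'E'
from h import *
T=pose()
for n,u,v,z in(('mouth',322,50,.1),('ball',481,115,.092)):
    r=ray('wrist',u,v,T)
    for zz in(z,z-.03,z+.03): print(n,zz,atz(r,zz))
print(tri([ray('wrist',481,115,T),ray('top',191.5,213.6)]))
c=ctrl.calibration('scene');W=np.linalg.inv(c['extrinsics'])
from scipy.spatial.transform import Rotation as R
T=np.eye(4);T[:3,:3]=R.from_euler('xyz',[180,0,-14.4],degrees=True).as_matrix();T[:3,3]=[.5436,.1702,.1947]
for s in(-27,27):
  for z in(0,22):
    q=c['K']@(W@T@np.array([0,s/1e3,z/1e3,1]))[:3];q=q[:2]/q[2];print(s,z,'crop5',(q-[330,40])*4)
E
```

```text
mouth 0.1 [0.5442 0.1733 0.1   ]
mouth 0.07 [0.5417 0.1681 0.07  ]
mouth 0.13 [0.5466 0.1786 0.13  ]
ball 0.092 [0.462  0.2382 0.092 ]
ball 0.062 [0.4457 0.2442 0.062 ]
ball 0.122 [0.4782 0.2322 0.122 ]
(array([0.4621, 0.238 , 0.0921]), [np.float64(0.00022389434823815208), np.float64(0.0002238943482381174)])
-27 0 crop5 [253.9131 199.3634]
-27 22 crop5 [248.2075 231.4933]
27 0 crop5 [191.9227 229.5199]
27 22 crop5 [187.1174 261.9908]
```

The camera check shows the pose is right, but the fingertips really end about 10 mm behind the reported TCP, not 22 mm ahead. They passed just over the ball. So I'll go back along the arc, then lower by about 27 mm more.

Emit:
apply_moves(targets=[{"travel":[0,0,-20],"roll":0,"jaw":44},{"travel":[1,14.6,0],"roll":-8,"jaw":44},{"travel":[1,14.6,0],"roll":-8,"jaw":44},{"travel":[1,14.6,0],"roll":-8,"jaw":44},{"travel":[1,14.6,0],"roll":-8,"jaw":44},{"travel":[1,14.6,0],"roll":-8,"jaw":44},{"travel":[1,14.6,0],"roll":-8,"jaw":44},{"travel":[1,14.6,0],"roll":-8,"jaw":44},{"travel":[1,14.6,0],"roll":-8,"jaw":44},{"travel":[1,12.8,0],"roll":-7,"jaw":44}])

```text
clock: 17.3
tool_pos: [0.4638, 0.2358, 0.1189]
orientation: [-180.0, 0.0, -39.3]
force: [-0.4, -0.6, 0.3]
opening: 0.0439
gripper_force: 0.0
```

Emit:
apply_moves(targets=[{"travel":[0,0,0],"roll":0,"jaw":44},{"travel":[0,0,0],"roll":0,"jaw":44}])

```text
clock: 17.5
tool_pos: [0.4648, 0.2363, 0.1192]
orientation: [-179.9, -0.0, -39.8]
force: [0.5, -0.3, 0.6]
opening: 0.0438
gripper_force: 0.0
```

```bash
python3 - <<'E'
from h import *
T=pose();m=np.array([.4622,.2379,.072]);print(T[:3,3],'delta',T[:3,:3].T@(m-T[:3,3]),ctrl.get_obs()['force'],ctrl.get_obs()['orientation'])
E
```

```text
[0.4648 0.2363 0.1192] delta [-0.003   0.0005  0.0472] [ 0.541  -0.3233  0.5936] [-179.9476   -0.0108  -39.8318]
```

Emit:
apply_moves(targets=[{"travel":[-3,0,5],"roll":0,"jaw":44},{"travel":[0,0,8],"roll":0,"jaw":44},{"travel":[0,0,8],"roll":0,"jaw":44},{"travel":[0,0,8],"roll":0,"jaw":44},{"travel":[0,0,8],"roll":0,"jaw":44},{"travel":[0,0,8],"roll":0,"jaw":44},{"travel":[0,0,2],"roll":0,"jaw":44},{"travel":[0,0,0],"roll":0,"jaw":44}])

```text
clock: 18.3
tool_pos: [0.4621, 0.2377, 0.0713]
orientation: [179.9, 0.0, -39.7]
force: [0.2, 0.2, 0.5]
opening: 0.0443
gripper_force: 0.0
```

Emit:
apply_moves(targets=[{"travel":[0.3,-5.5,0],"roll":3,"jaw":44},{"travel":[0.6,-11,0],"roll":6,"jaw":44},{"travel":[0.6,-11,0],"roll":6,"jaw":44},{"travel":[0,0,0],"roll":0,"jaw":44}])

```text
clock: 18.7
tool_pos: [0.4833, 0.257, 0.072]
orientation: [-180.0, -0.0, -54.8]
force: [-0.6, 0.9, 0.1]
opening: 0.0438
gripper_force: 0.0
```

```bash
python3 ball.py
```

```text
top [270.2857 225.1429] 14 [0.4349 0.0239 0.092 ] 0.18195399124379696 ang -126.4505012704638
[-0.3275  0.1612  0.4257]
```

```bash
cat > wb.py <<'E'
from h import *
T=pose();im=snap('wrist','b2.png').astype(int)
m=(im[:,:,0]>90)&(im[:,:,0]>1.8*im[:,:,1])&(im[:,:,0]>1.8*im[:,:,2])
nn,l,st,c=cv2.connectedComponentsWithStats(m.astype(np.uint8))
for i in range(1,nn):
    if st[i,4]>30:
        p=atz(ray('wrist',*c[i],T),.092);v=p-[.543,.1703,0]
        print(c[i],st[i],p,np.hypot(*v[:2]),np.degrees(np.arctan2(v[1],v[0])))
v=T[:3,3]-[.543,.1703,0];print('tcp',T[:3,3],np.hypot(*v[:2]),np.degrees(np.arctan2(v[1],v[0])))
E
python3 wb.py
```

```text
[544.9597  13.5484] [540   4  11  20 124] [0.4527 0.0664 0.092 ] 0.13762891156216736 -131.000624235994
[330.4303 234.9586] [306 221  50  25 990] [0.48   0.2495 0.092 ] 0.1011850754977812 128.49989064500735
tcp [0.4826 0.2565 0.072 ] 0.10528563009606898 125.03185505405115
```

The ball now moves with the fingers (wrist pixel (330,235), angle about 128°, down from 140°). Continuing the arc.

Emit:
apply_moves(targets=[{"travel":[0.6,-11,0],"roll":6,"jaw":44},{"travel":[0.6,-11,0],"roll":6,"jaw":44},{"travel":[0.6,-11,0],"roll":6,"jaw":44},{"travel":[0.6,-11,0],"roll":6,"jaw":44},{"travel":[0.6,-11,0],"roll":6,"jaw":44},{"travel":[0.6,-11,0],"roll":6,"jaw":44},{"travel":[0.6,-11,0],"roll":6,"jaw":44},{"travel":[0.6,-11,0],"roll":6,"jaw":44},{"travel":[0.3,-5.5,0],"roll":3,"jaw":44},{"travel":[0,0,0],"roll":0,"jaw":44}])

```text
clock: 19.85
tool_pos: [0.5718, 0.2712, 0.0718]
orientation: [180.0, -0.0, -105.7]
force: [-0.5, -0.6, 0.7]
opening: 0.0439
gripper_force: 0.0
```

```bash
python3 wb.py
```

```text
[332.7933 234.6   ] [ 308  220   51   26 1040] [0.5632 0.2695 0.092 ] 0.10125243493335298 78.51489893853119
tcp [0.5718 0.2712 0.0718] 0.10491067062790779 74.03893747585548
```

Emit:
apply_moves(targets=[{"travel":[0.3,-5.5,0],"roll":3,"jaw":44},{"travel":[0.3,-5.5,0],"roll":3,"jaw":44},{"travel":[0.2,-3.7,0],"roll":2,"jaw":44},{"travel":[0,0,0],"roll":0,"jaw":44}])

```text
clock: 20.3
tool_pos: [0.5841, 0.2665, 0.0718]
orientation: [179.9, -0.0, -113.7]
force: [-6.6, 2.9, 2.1]
opening: 0.0439
gripper_force: 3.6
```

Emit:
apply_moves(targets=[{"travel":[0.1,-1.8,0],"roll":1,"jaw":44},{"travel":[0,0,0],"roll":0,"jaw":44}])

```text
clock: 20.5
tool_pos: [0.5842, 0.2661, 0.0717]
orientation: [179.8, -0.1, -114.6]
force: [-12.2, 5.3, 5.9]
opening: 0.0442
gripper_force: 6.9
```

```bash
python3 wb.py
```

```text
[334.4499 234.7829] [ 309  220   51   26 1018] [0.5746 0.2663 0.092 ] 0.10106594978675658 71.77944973706627
tcp [0.5842 0.2661 0.0717] 0.10425327984779373 66.69989663499327
```

Emit:
apply_moves(targets=[{"travel":[0,-2,0],"roll":0,"jaw":44},{"travel":[0,0,0],"roll":0,"jaw":44},{"travel":[0,0,0],"roll":0,"jaw":44}])

```text
clock: 20.85
tool_pos: [0.5845, 0.2659, 0.0716]
orientation: [179.7, -0.1, -114.6]
force: [-20.4, 8.3, 9.1]
opening: 0.0443
gripper_force: 10.9
```

Emit:
apply_moves(targets=[{"travel":[-0.3,5,0],"roll":0,"jaw":44},{"travel":[-0.3,5.5,0],"roll":0,"jaw":44},{"travel":[0,0,0],"roll":0,"jaw":44}])

```text
clock: 21.15
tool_pos: [0.5795, 0.2699, 0.0722]
orientation: [-180.0, 0.0, -114.6]
force: [0.8, 0.1, 1.0]
opening: 0.0439
gripper_force: 0.0
```

The lever is hard against its end stop: 22 N with no further motion. I'll open a little, rise clear, and verify.

Emit:
apply_moves(targets=[{"travel":[0,0,0],"roll":0,"jaw":54},{"travel":[0,0,0],"roll":0,"jaw":54},{"travel":[0,0,-15],"roll":0,"jaw":54},{"travel":[0,0,-30],"roll":0,"jaw":54},{"travel":[-10,0,-30],"roll":0,"jaw":54},{"travel":[-30,0,-30],"roll":0,"jaw":54},{"travel":[-40,0,-30],"roll":0,"jaw":54},{"travel":[-40,0,-20],"roll":0,"jaw":54},{"travel":[0,0,0],"roll":0,"jaw":54},{"travel":[0,0,0],"roll":0,"jaw":54}])

```text
clock: 22.15
tool_pos: [0.63, 0.379, 0.2261]
orientation: [180.0, -0.0, -114.7]
force: [-0.5, -0.7, -0.0]
opening: 0.054
gripper_force: 0.0
```

```bash
python3 ball.py; python3 wb.py; python3 - <<'E'
from h import *
# rod tip check: grey patch near where the rod top (z=.22) should project vs axis
c=ctrl.calibration('scene');W=np.linalg.inv(c['extrinsics']);im=cv2.imread('pics/s7.png').astype(int)
now=snap('scene','s8.png')[:,:,::-1].astype(int)
for z in(.13,.16,.19,.21):
    q=c['K']@(W@np.array([.5432,.1703,z,1]))[:3];q=q[:2]/q[2];r=now[int(round(q[1])),int(q[0])-14:int(q[0])+15].sum(1);k=np.where(r<0.72*np.median(r))[0]
    print(z,q,'dark cols',k+int(q[0])-14)
E
```

```text
top [180.7143 171.3061] 49 [0.5761 0.2705 0.092 ] 0.10554535495000439 ang 71.71190427735601
top [270.2857 225.1429] 14 [0.4349 0.0239 0.092 ] 0.18195399124379696 ang -126.4505012704638
[ 0.4253  0.5688 -0.2628]
[320.5695  55.8857] [308  45  26  23 446] [0.5756 0.2686 0.092 ] 0.10358096702634421 71.63918853956375
tcp [0.6294 0.3775 0.2257] 0.2244729611011699 67.3760802323089
0.13 [381.9596 116.4882] dark cols [380 381 382 383]
0.16 [383.6504 106.1025] dark cols [369 381 382 383 384 385 386]
0.19 [385.4194  95.2364] dark cols [382 383 384 385 386 387 388]
0.21 [386.645   87.7086] dark cols [383 384 385 386 387 388 389]
```

The rod is still on the axis and upright: dark columns centre within 1 px at all heights. I'll check the lever's closed angle against the stirrer's yaw with a housing fit.

```bash
python3 - <<'E'
from h import *
im=cv2.imread('pics/t.png');g=im.min(2)
# view of edges at subpixel: back edge (top) and right edge, left edge of the white housing
def edge(pts,dx,dy):
    out=[]
    for x,y in pts:
        s=np.array([cv2.getRectSubPix(g.astype(np.float32),(1,1),(x+dx*t,y+dy*t))[0,0] for t in np.arange(-6,6.1,.25)])
        k=np.argmax(np.abs(np.convolve(s,[1,1,0,-1,-1],'valid')))+2;t=-6+.25*k
        out.append(atz(ray('top',x+dx*t,y+dy*t),.06)[:2])
    out=np.array(out);vx,vy,_,_=cv2.fitLine(out.astype(np.float32),cv2.DIST_HUBER,0,.001,.001).ravel()
    return np.degrees(np.arctan2(vy,vx))
L=lambda a,b,n=12:np.linspace(a,b,n)
print('back',edge(L((236,159),(274,156)),0,1)) 
print('right',edge(L((282,163),(290,225)),1,0))
print('left',edge(L((231,195),(238,235)),1,0))
print('front',edge(L((247,239),(285,235)),0,1))
# clamp axis from two stirrer hypotheses: plate centre (housing centre?) to mouth
E
```

```text
back -78.89318
right 10.766134
left 10.863154
front 89.26217
```

The stirrer's yaw is about 11°, so the closed direction is 71°. The ball sits at 71.7°, a lever angle of about 1.39 rad, fully closed. Handing in.

```bash
python3 -c "
from plant import ctrl
print(ctrl.close_job())"
```

```text
the job is handed in; nothing more can be done
None
```

The job is handed in: the steel rod stands upright on the clamp's stop, and the lever is against its end stop at about 1.39 of 1.40 rad, by camera measurement; hand-in gave no verdict, and my first lever sweep passed over the ball and had to be redone lower.

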